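Lock a filter stage into its bayonet base

TASK

Assemble the filter holder: pick up the wider of the two loose white filter stages by its upright grip fin, lower it into the holder base so that its two lugs drop through the two gaps in the bare-metal retaining plate on top of the base and it sits down fully, then turn it a quarter turn clockwise (seen from above) so that its lugs are locked under the plate, and let go. Leave the smaller stage standing where it is.

Things in the scene. Friction and masses are not known exactly. Their poses are not given: they have to be found in the camera images.
- wide_stage_mid (a point): Wider of two loose white stages, 84 mm tall, 0.17 to 0.35 kg. Point: on its axis half-way up, z up. Heights from underside: nose 36 mm wide, 52 at 12 mm; 2 opposite lugs 12 to 20 mm, 70 mm across tips, 44 deg of arc each; neck 52 wide to 37; round body 58 wide to 50; grip fin 52 long, 14 thick, 50 to 84. x axis: along the fin; lugs at +x and -x, in line with the fin. Half-turn symmetry.
- narrow_stage_mid (a point): Smaller stage, leave alone: same form and material, 76 mm tall, 48 mm across its lug tips, fin 40 mm long, 14 mm thick. Point: on its axis half-way up, z up, x along the fin. Either stage may be the nearer to the base.
- holder_base: Fixed round base. Origin: centre of underside, on the worktop, z up. Flange 116 mm wide, 8 high; dark body 90 wide, 46 high, hose outlet at +x. On top a bare-metal retaining plate (38 to 47 mm high): two inward ledges, 76 deg of arc each, centred on +y and -y, round opening 59 mm between them. Two gaps of 104 deg, centred on +x and -x, 77 mm across, let the lugs in (fin along x, either way round).
- holder_seat (a point): Point on the base's axis 54 mm above its underside, axes as the base: the wide stage's mid point is here when fully down, lugs on a shelf 24 mm high, about 6 mm of play below the ledges. Entry: fin within 25 deg of x. Then it turns easily, clockwise from above (negative about z), to a stop at about 92 deg, fin along y, lugs under ledges. Counter-clockwise stops after 30 deg.
Mind the look-alikes: they are no part of the job. Leave any green or turquoise look-alike of the part that bears wide_stage_mid alone.

How it is judged:
By the outcome, as a careful person would: the job done as asked, in the order asked, and still so for the second after the job is handed in, with the robot touching nothing.
It also fails if it takes over 45 s, if anything falls off the work surface, if the arm or the gripper's body presses on something with over 40 N, if the wrist force passes 120 N, or if a joint passes its speed limit or range.

ROBOT

A 6-joint arm with a two-finger parallel gripper is mounted at the origin on a cart in front of the work surface, level with it; the furniture and walls round the work are solid. World frame = base frame: x ahead of the robot, y to its left, z up, the work surface at z = 0. Lengths are in m, angles in degrees, forces in N, time in s.
With the tool pointing down it reaches from about 0.4 to 0.825 m from the base axis. Payload 7 kg.
Tool frame: the origin (TCP) lies at the very end of the fingers, on their centre line; the grasp point (between the pads) lies 19 mm behind it; x points along the fingers, y is the direction in which the jaws open and shut, and the axes are right-handed (so a half turn about x gives the same grasp; the last joint's range is limited). The gripper opens to 88 mm and grips with 3 to 60 N. Pads are 19 mm wide; open, the fingers measure 130 mm over their backs; the gripper's body (78 mm by 193 mm) begins 47 mm behind the grasp point.
Start: joints at [16.507, 20.546, 0.682, 0, -70.136, -16.507], TCP at [0.675, -0, 0.227] pointing down, gripper open.
Joint ranges: [-176.03, 176.03], [-82.01, 121.73], [-58.28, 71.71], [-173.87, 95.51], [-174.79, -0.11], [-173.66, 173.66]. Speed limits (degrees/s): [136.94, 136.94, 172.46, 180, 180, 180].

INTERFACE

Orientations are given as [roll, pitch, yaw] about the fixed x, y, z axes, in that order (R = Rz(yaw) Ry(pitch) Rx(roll)).
In Python, from plant import * gives the robot as it stands. The module is installed in compiled form; this text tells all that it offers.
- The arm moves only by the shell command python3 -m creep 'ROWS' [FORCE]. ROWS is a JSON object of lists of equal length, an entry for each row: "jaw": the closure, from -1 (fully open) to 1 (shut); "translation": the shift along the tool's x, y, z in m, a list of three; "roll": the turn about the tool's x in rad. A call has exactly 10 rows; each row shifts and turns the commanded pose from where the row before left it, along the tool's axes as they then stand; what a row does not reach is not made up. A row lasts 1/10 s, in which the tool goes at most 50 mm and 8.59 degrees, less where a joint would pass 70% of its speed; a pose out of reach is approached as far as the arm can. A call with a gripper value outside its range is refused whole. The fingers move at their own pace and stop on an object; FORCE is the grip in N (left out, the last holds). Time passes only in rows, so rows that do not move let the fingers close, or fill a call up. It gives the time, the measured TCP pose, the force and the opening at its end, in the units of the state.
- get_state(): the state, without advancing time (a new reading comes with each control period).
- capture(name): name is "scene" or "side" or "wrist"; returns a dict with "image" (480x640x3 uint8, red, green, blue), "fovy" (degrees; the focal length in pixels is half the picture's height over the tangent of half this angle, whatever the lens; pixels are square), "cx", "cy" (the principal point, pixels), "D" ([k1, k2, p1, p2, k3] as OpenCV has them; the pictures are not rectified), "pose" (4x4, takes a point from camera to world coordinates); the wrist camera has in their place "tool_from_camera" (4x4, takes a point from camera to tool coordinates, whose origin is the TCP and whose axes are the tool frame's). Camera axes: x right, y up, looking along -z (the intrinsics and any distortion apply to the point x, -y, -z); pixel columns grow to the right and rows downward; lengths in m; the calibration is good to about 2 mm. A picture is of the moment at which its call begins: read the wrist's pose just before it. There is no depth.
- close_job(): hands the job in, once; it reports no verdict.
The state is a dict: "time_s": time; "joints": joint angles; "qd": joint speeds; "joint_torque": joint torques, N m; "tcp_pos": TCP position; "eef_rot": TCP orientation; "contact_force": force on the tool from outside, world axes, zero at the start; "moment": the same for the moment, N m; "gripper_width": finger opening in m.
Only numpy, scipy, OpenCV 4.12 (cv2) and the standard library are available. Lean on these libraries where they do the work, as an engineer would, in place of code of your own. Each camera call takes 0.05 s, during which the arm holds its last target.

## Working session

There is one attempt and no reset: what is moved stays moved. The work goes in short steps, Python scripts to look and compute and a shell command to move; the robot and the scene stay as the last step left them, time stands still between calls to the robot, and variables do not carry over. Pictures are saved under pics/ and viewed, and the job is handed in when it is done.

```bash
mkdir -p pics; python3 - <<'E'
from plant import *
import cv2,json
s=get_state(); print({k:(v if not hasattr(v,'tolist') else v.tolist()) for k,v in s.items()})
for n in ("scene","side","wrist"):
    c=capture(n); cv2.imwrite(f"pics/{n}0.png",c["image"][:,:,::-1])
    print(n,c["fovy"],c["cx"],c["cy"],c["D"]); print(c.get("pose",c.get("tool_from_camera")))
E
```

```text
{'time_s': 0.0, 'joints': [16.506473052519986, 20.59046075748614, 0.6343002634220689, -0.02018395310452534, -70.13701623670563, -16.504883548998965], 'qd': [0.0378866241239377, -0.04014482837747199, -0.0066256328300589255, 0.04017881599400838, -0.06825038340206249, 0.0027347609740612277], 'joint_torque': [-0.0008009303564904258, -58.27269673347473, 29.3058443069458, 6.99745237827301, 0.006932491814950481, -0.0002065308035525959], 'tcp_pos': [0.6745063673261924, -3.286839419230408e-05, 0.2256374971503182], 'eef_rot': [94.99617732518158, 89.9049102964644, -175.00910654910064], 'contact_force': [-0.8379879668012963, -0.46102913095454956, -0.1639558865068368], 'moment': [0.007743116580253141, 0.0387279982741379, 0.029328963191096027], 'gripper_width': 0.08760699049778611}
scene 44.72075574422399 314.1196404064119 235.2717893062567 [-0.10852212  0.          0.          0.          0.        ]
[[ 0.60354345  0.59918108 -0.5260393  -0.06538618]
 [-0.7972865   0.46042874 -0.39030707 -0.42750573]
 [ 0.008339    0.65497131  0.75560773  0.83489713]
 [ 0.          0.          0.          1.        ]]
side 51.805896668390176 316.57282184522705 242.9953255192003 [0.0419692 0.        0.        0.        0.       ]
[[-0.85946901  0.33601243 -0.38523846  0.1476089 ]
 [-0.51117846 -0.56950197  0.64371119  0.52556659]
 [-0.00309911  0.75017542  0.66123161  0.62406981]
 [ 0.          0.          0.          1.        ]]
wrist 64.28849868745112 319.14879967446404 232.5128132536166 [-0.05553573  0.          0.          0.          0.        ]
[[ 1.15547724e-03  2.93757793e-01 -9.55879189e-01 -1.57910284e-01]
 [ 9.99999093e-01 -1.00094026e-03  9.01204043e-04 -6.26649155e-05]
 [-6.92042249e-04 -9.55879363e-01 -2.93758683e-01 -7.93872347e-02]
 [ 0.00000000e+00  0.00000000e+00  0.00000000e+00  1.00000000e+00]]
```

View pics/scene0.png

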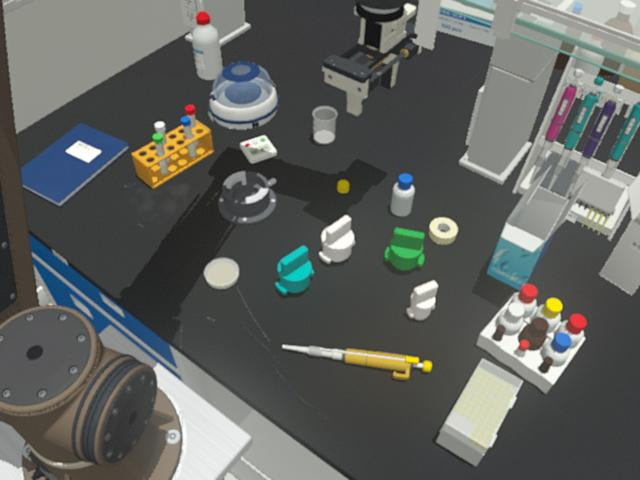

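View pics/side0.png

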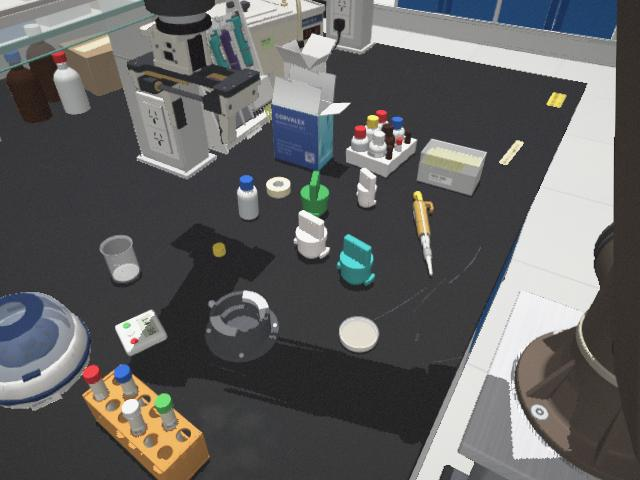

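View pics/wrist0.png

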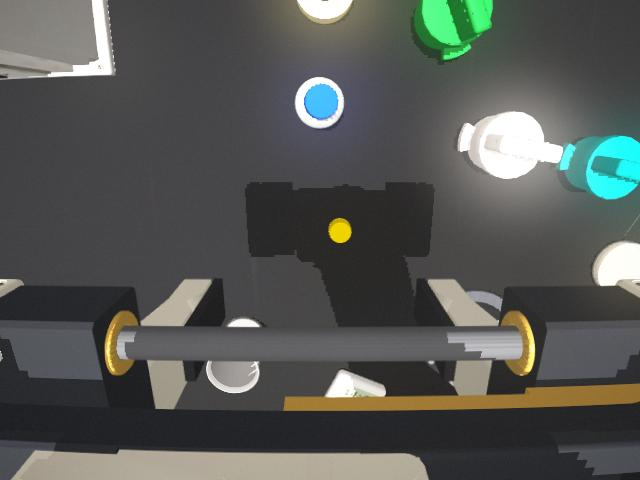

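```bash
python3 - <<'E'
import cv2,numpy as np
a=cv2.imread("pics/scene0.png");b=cv2.imread("pics/side0.png")
A=cv2.resize(a[160:310,200:400],None,fx=4,fy=4,interpolation=cv2.INTER_CUBIC)
B=cv2.resize(b[200:350,190:390],None,fx=4,fy=4,interpolation=cv2.INTER_CUBIC)
cv2.imwrite("pics/sceneZ.png",A);cv2.imwrite("pics/sideZ.png",B)
w=cv2.imread("pics/wrist0.png");cv2.imwrite("pics/wristZ.png",cv2.resize(w[80:230,440:640],None,fx=4,fy=4,interpolation=cv2.INTER_CUBIC))
E
```

```text
(no output)
```

View pics/sceneZ.png

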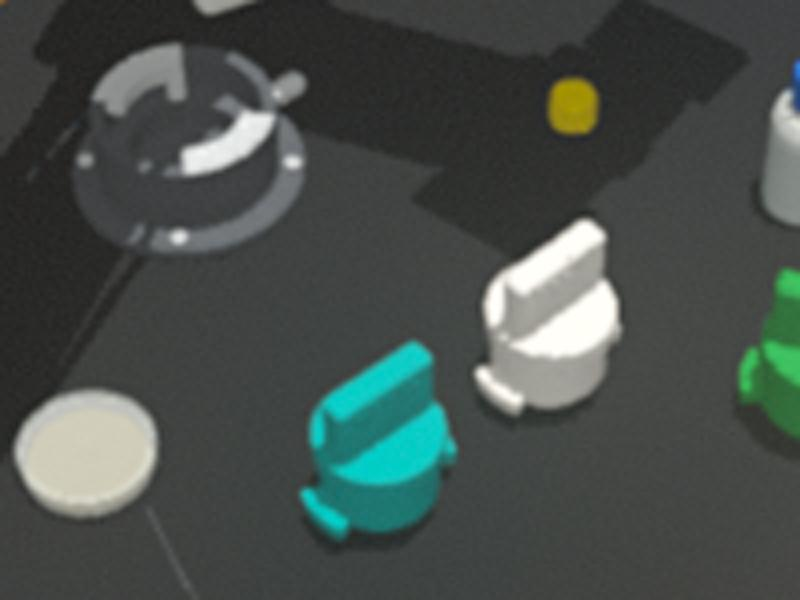

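View pics/sideZ.png

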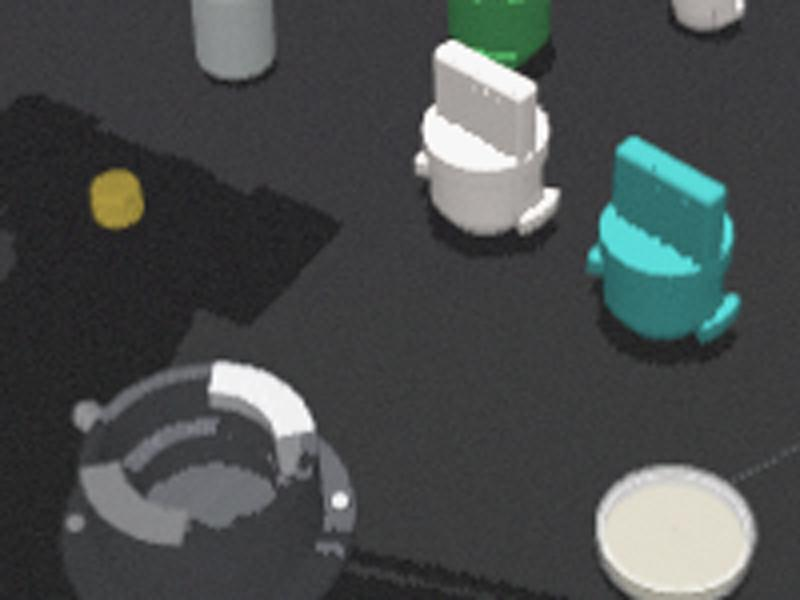

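View pics/wristZ.png

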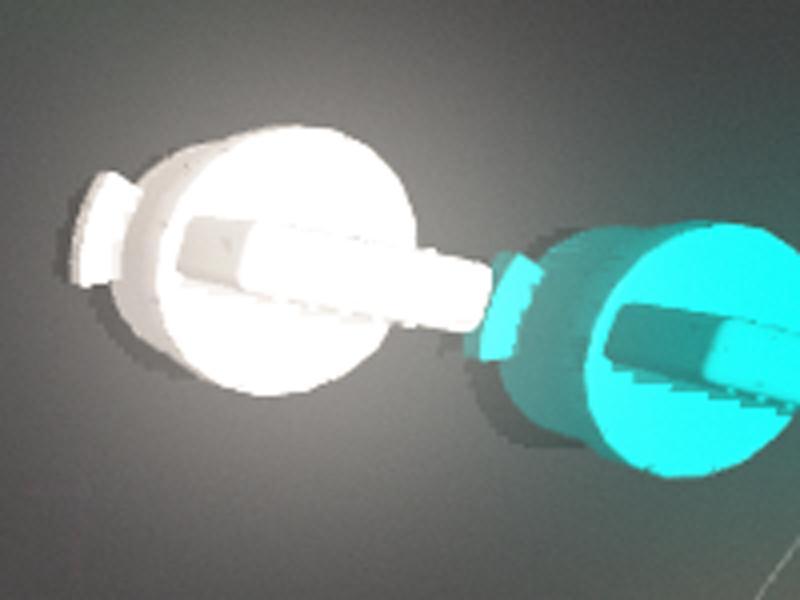

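```bash
cat > h.py <<'E'
import cv2,numpy as np
from scipy.spatial.transform import Rotation as Ro
from scipy.optimize import minimize
def K(c):
    f=240/np.tan(np.radians(c["fovy"])/2); return np.array([[f,0,c["cx"]],[0,f,c["cy"]],[0,0,1.]])
def proj(c,P,T=None):
    T=c["pose"] if T is None else T
    p=(np.asarray(P,float)-T[:3,3])@T[:3,:3]; p=p*[1,-1,-1]
    return cv2.projectPoints(p,np.zeros(3),np.zeros(3),K(c),np.array(c["D"]))[0][:,0]
def ray_z(c,uv,z,T=None):
    T=c["pose"] if T is None else T
    n=cv2.undistortPoints(np.array(uv,float).reshape(-1,1,2),K(c),np.array(c["D"]))[:,0]
    d=np.c_[n[:,0],-n[:,1],-np.ones(len(n))]@T[:3,:3].T
    return T[:3,3]+d*((z-T[2,3])/d[:,2])[:,None]
def toolT(s):
    T=np.eye(4);T[:3,:3]=Ro.from_euler('xyz',s["eef_rot"],degrees=True).as_matrix();T[:3,3]=s["tcp_pos"];return T
def circ(r,z,a0=0,a1=360,n=40):
    a=np.radians(np.linspace(a0,a1,n));return np.c_[r*np.cos(a),r*np.sin(a),np.full(n,z)]
def stage_parts(w=True):
    L=[]
    if w:
        L.append(np.r_[circ(.018,0),circ(.026,.012)]);L.append(np.r_[circ(.026,.012),circ(.026,.037)]);L.append(np.r_[circ(.029,.037),circ(.029,.050)])
        for s in(0,180): L.append(np.r_[circ(.035,.012,s-22,s+22),circ(.035,.020,s-22,s+22),circ(.02,.012,s-22,s+22),circ(.02,.02,s-22,s+22)])
        L.append(np.array([[x,y,z] for x in(-.026,.026) for y in(-.007,.007) for z in(.05,.084)]))
    return L
def place(P,x,y,yaw,z=0):
    return np.asarray(P)@Ro.from_euler('z',yaw,degrees=True).as_matrix().T+[x,y,z]
S=4
def mask(c,p,parts,roi,T=None,z=0):
    x0,y0,x1,y1=roi; m=np.zeros(((y1-y0)*S,(x1-x0)*S),np.uint8)
    for P in parts:
        q=(proj(c,place(P,*p,z=z),T)+.5-[x0,y0])*S
        cv2.fillConvexPoly(m,cv2.convexHull(np.round(q).astype(np.int32)),1)
    return m
E
cat > fit.py <<'E'
from h import *
from plant import capture
cs,cd=capture("scene"),capture("side")
def seg(c,roi):
    x0,y0,x1,y1=roi; im=c["image"][y0:y1,x0:x1].astype(np.uint8)
    im=cv2.resize(im,None,fx=S,fy=S,interpolation=cv2.INTER_CUBIC).astype(int)
    m=((im.min(2)>95)&(im.max(2)-im.min(2)<45)).astype(np.uint8)
    n,l,st,_=cv2.connectedComponentsWithStats(m); return (l==1+np.argmax(st[1:,4])).astype(np.uint8)
rs,rd=(315,205,362,270),(285,203,335,265)
ms,md=seg(cs,rs),seg(cd,rd)
parts=stage_parts()
def iou(a,b): return (a&b).sum()/(a|b).sum()
def cost(p,full=False):
    a=[iou(mask(cs,p,parts,rs),ms),iou(mask(cd,p,parts,rd),md)]
    return a if full else -sum(a)
x0=ray_z(cs,[[338,240]],.04)[0]; print(x0)
best=None
for yaw in range(0,180,15):
    r=minimize(cost,[x0[0],x0[1],yaw],method='Nelder-Mead',options=dict(initial_simplex=[[x0[0],x0[1],yaw],[x0[0]+.01,x0[1],yaw],[x0[0],x0[1]+.01,yaw],[x0[0],x0[1],yaw+12]],xatol=1e-5,fatol=1e-5))
    if best is None or r.fun<best.fun: best=r
print(best.x,cost(best.x,True))
for n,c,roi,m in(("s",cs,rs,ms),("d",cd,rd,md)):
    M=mask(c,best.x,parts,roi); im=cv2.resize(c["image"][roi[1]:roi[3],roi[0]:roi[2]][:,:,::-1],None,fx=S,fy=S)
    e=cv2.Canny(M*255,50,100);im[e>0]=(0,0,255);e=cv2.Canny(m*255,50,100);im[e>0]=(0,255,0)
    cv2.imwrite(f"pics/fit_{n}.png",cv2.resize(im,None,fx=2,fy=2))
E
python3 fit.py; python3 -c "
import cv2,numpy as np
a=cv2.imread('pics/fit_s.png');b=cv2.imread('pics/fit_d.png');h=max(a.shape[0],b.shape[0])
f=lambda i:cv2.copyMakeBorder(i,0,h-i.shape[0],0,0,0)
cv2.imwrite('pics/fit.png',np.hstack([f(a),f(b)]))"
```

```text
[ 0.50513858 -0.05759904  0.04      ]
[ 5.06793345e-01 -5.53711073e-02  1.70210759e+02] [np.float64(0.9403957292584975), np.float64(0.9559929128956568)]
```

View pics/fit.png

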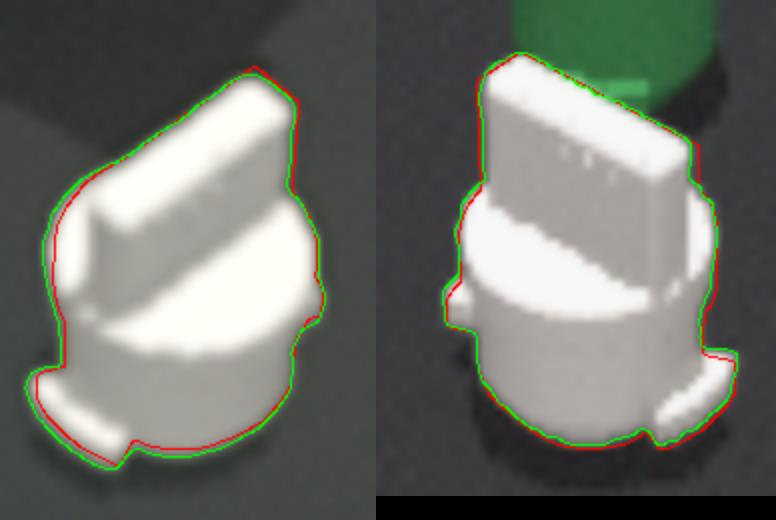

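```bash
python3 - <<'E'
import cv2,numpy as np
a=cv2.imread("pics/scene0.png");b=cv2.imread("pics/side0.png")
g=lambda i:np.clip(255*(i/255.)**.55,0,255).astype(np.uint8)
cv2.imwrite("pics/bs.png",g(cv2.resize(a[165:228,213:283],None,fx=9,fy=9,interpolation=cv2.INTER_CUBIC)))
cv2.imwrite("pics/bd.png",g(cv2.resize(b[283:365,197:287],None,fx=7,fy=7,interpolation=cv2.INTER_CUBIC)))
E
```

```text
(no output)
```

View pics/bs.png

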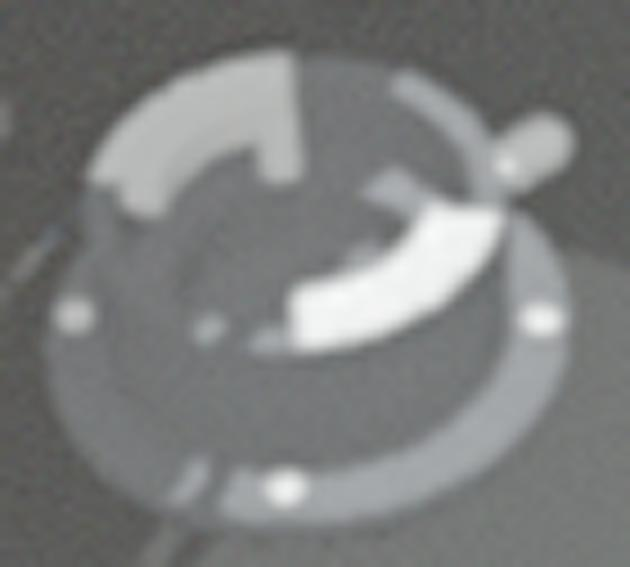

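View pics/bd.png

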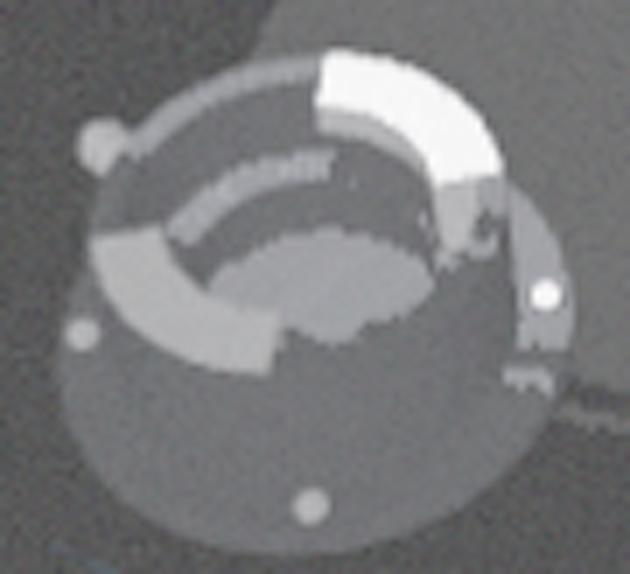

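```bash
cat > fitb.py <<'E'
from h import *
from plant import capture
from scipy.optimize import least_squares
cs,cd=capture("scene"),capture("side")
up=lambda p,z,o:(np.array(p,float)+.5)/z-.5+o
A=[(425,205,308,0),(505,207,308,1),(290,290,232,0),(290,352,232,1),(293,50,52,1),(92,178,128,1)]
B=[(325,52,308,1),(318,105,308,0),(502,180,232,1),(432,178,232,0),(92,238,52,1),(165,230,52,0),(268,375,128,1),(278,318,128,0)]
ua=up([a[:2] for a in A],9,[213,165]);ub=up([a[:2] for a in B],7,[197,283])
def pts(L,p):
    return place([[(p[3] if o else .0295)*np.cos(np.radians(t)),(p[3] if o else .0295)*np.sin(np.radians(t)),.047] for _,_,t,o in L],*p[:3])
def res(p,w=(1,1)): return np.r_[(proj(cs,pts(A,p))-ua).ravel()*w[0],(proj(cd,pts(B,p))-ub).ravel()*w[1]]
x0=ray_z(cs,up([[310,230]],9,[213,165]),.047)[0]
for w in((1,1),(1,0),(0,1)):
    r=least_squares(res,[x0[0],x0[1],-20,.044],x_scale=[.01,.01,10,.01],args=(w,),loss='soft_l1'); print(r.x,np.round(np.abs(r.fun).max(),2))
    if w==(1,1): p=r.x
print(np.round(res(p).reshape(-1,2),2))
for n,c,z,o in(("bs",cs,9,[213,165]),("bd",cd,7,[197,283])):
    im=cv2.imread(f"pics/{n}.png")
    for P in (circ(.058,.008),circ(.058,0),circ(.0295,.047,52,128),circ(.0295,.047,232,308),circ(.045,.047),circ(.0385,.047,-52,52),circ(.0385,.047,128,232),np.array([[0,0,.047],[.07,0,.047]])):
        q=(proj(c,place(P,*p[:3]))-o+.5)*z-.5
        cv2.polylines(im,[np.round(q).astype(np.int32)],False,(0,0,255),1)
    cv2.imwrite(f"pics/{n}_o.png",im)
E
python3 fitb.py;python3 -c "
import cv2,numpy as np
a=cv2.imread('pics/bs_o.png');b=cv2.imread('pics/bd_o.png')
b=cv2.copyMakeBorder(b[:567],0,0,0,0,0);cv2.imwrite('pics/bo.png',cv2.resize(np.hstack([a,b]),(790,355)))"
```

```text
[ 0.50324313  0.16083394 -9.18364594  0.04493879] 1.29
[ 0.50214075  0.16102661 -9.72534997  0.04573009] 1.17
[ 0.50385786  0.16038625 -8.87173817  0.04471846] 1.07
[[ 0.71  0.07]
 [-0.31  0.7 ]
 [ 1.08 -0.16]
 [ 1.26 -1.23]
 [-0.05 -0.09]
 [ 0.16 -0.96]
 [ 0.69  0.77]
 [ 0.26  0.43]
 [ 0.47 -0.63]
 [ 0.46  1.29]
 [-0.3   0.8 ]
 [-0.35  0.24]
 [-0.17  0.07]
 [ 0.07 -0.2 ]]
```

View pics/bo.png

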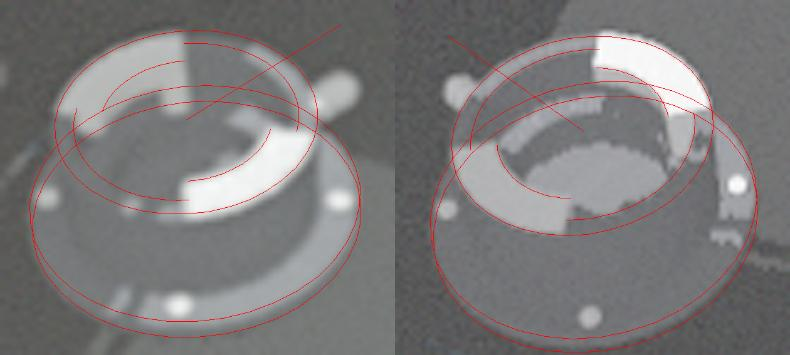

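```bash
python3 - <<'E'
from plant import *
from h import *
s=get_state();T=toolT(s);np.set_printoptions(precision=4,suppress=True);print(T)
cs,cd=capture("scene"),capture("side")
for n,uv,z in(("turq fin",[295,262],.07),("green",[407,242],.07),("bottle cap",[405,182],.08),("orange rack",[187,130],.05),("petri",[222,272],.01),("tubecap red",[190,112],.1),("timer",[258,148],.01),("beaker",[325,115],.05),("dome",[243,85],.05),("narrow",[423,300],.06)): print(n,ray_z(cs,[uv],z)[0])
# wrist check
w=capture("wrist");Tw=T@w["tool_from_camera"]
im=w["image"][:,:,::-1].copy()
for P in stage_parts():
    q=proj(w,place(P,.5068,-.0554,170.2),Tw);cv2.polylines(im,[cv2.convexHull(np.round(q).astype(np.int32))],True,(0,0,255),1)
cv2.imwrite("pics/wo.png",im)
g=np.array([.5068,-.0554,.0])
print("tool delta to stage xy",T[:3,:3].T@(g-T[:3,3]))
E
```

```text
[[-0.0005 -1.      0.      0.6749]
 [-0.0001  0.      1.     -0.    ]
 [-1.      0.0005 -0.0001  0.2263]
 [ 0.      0.      0.      1.    ]]
turq fin [ 0.4006 -0.0427  0.07  ]
green [ 0.5525 -0.1688  0.07  ]
bottle cap [ 0.6689 -0.0928  0.08  ]
orange rack [0.5525 0.3711 0.05  ]
petri [0.3403 0.0763 0.01  ]
tubecap red [0.5584 0.3577 0.1   ]
timer [0.6337 0.2448 0.01  ]
beaker [0.7723 0.1686 0.05  ]
dome [0.7478 0.3863 0.05  ]
narrow [ 0.4709 -0.2501  0.06  ]
tool delta to stage xy [ 0.2264  0.168  -0.0554]
```

View pics/wo.png

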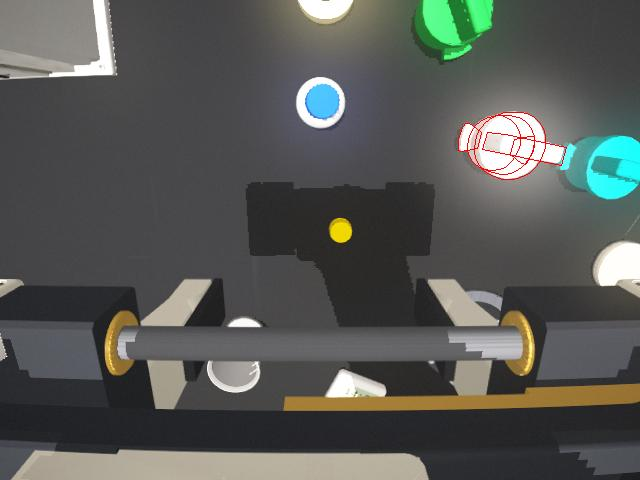

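```bash
python3 -m creep '{"jaw":[0,0,0,0,0,0,0,0,0,0],"translation":[[0,0.024,-0.008],[0,0.024,-0.008],[0,0.024,-0.008],[0,0.024,-0.008],[0,0.024,-0.008],[0,0.024,-0.008],[0,0.024,-0.0075],[0,0,0],[0,0,0],[0,0,0]],"roll":[0,0,0,0,0,0,0,-0.14,-0.14,-0.14]}' 30
python3 -m creep '{"jaw":[0,0,0,0,0,0,0,0,0,0],"translation":[[0.01,0,0],[0.01,0,0],[0.01,0,0],[0.01,0,0],[0.01,0,0],[0.01,0,0],[0.01,0,0],[0.01,0,0],[0,0,0],[0,0,0]],"roll":[-0.14,-0.14,-0.14,-0.14,-0.14,-0.14,-0.14,0,0,0]}'
cat > st.py <<'E'
from plant import *
from h import *
import sys
np.set_printoptions(precision=4,suppress=True)
s=get_state();T=toolT(s)
print("t",s["time_s"],"tcp",T[:3,3],"w",s["gripper_width"],"F",s["contact_force"],"M",s["moment"],"j",s["joints"])
print("tool y yaw",np.degrees(np.arctan2(T[1,1],T[0,1])),"tool x",T[:3,0])
if len(sys.argv)>3:
    g=np.array([float(a) for a in sys.argv[1:4]]); print("tool delta",T[:3,:3].T@(g-T[:3,3]))
E
python3 st.py .5068 -.0554 .055
```

```text
time_s: 1.5
tcp_pos: [0.5068, -0.0556, 0.227]
eef_rot: [-100.3, 89.9, 14.1]
contact_force: [0.6, 0.1, -0.1]
gripper_width: 0.044
time_s: 2.5
tcp_pos: [0.5071, -0.0556, 0.1467]
eef_rot: [70.3, 90.0, -119.7]
contact_force: [-0.5, -0.0, -0.0]
gripper_width: 0.0437
t 2.5 tcp [ 0.5071 -0.0556  0.1467] w 0.04373938128289834 F [-0.4817 -0.0251 -0.0373] M [-0.1333  0.023  -0.0695] j [ 15.8419   9.043  -26.3093   0.0132 -54.6587  64.1906]
tool y yaw -99.95986245484083 tool x [-0.0001 -0.0002 -1.    ]
tool delta [ 0.0917 -0.0001  0.0003]
```

```bash
python3 - <<'E'
from plant import *
from h import *
s=get_state();T=toolT(s)
w=capture("wrist");Tw=T@w["tool_from_camera"]
im=w["image"][:,:,::-1].copy()
for P in stage_parts():
    q=proj(w,place(P,.5068,-.0554,170.2),Tw);cv2.polylines(im,[cv2.convexHull(np.round(q).astype(np.int32))],True,(0,0,255),1)
cv2.imwrite("pics/w1.png",im)
E
```

```text
(no output)
```

View pics/w1.png

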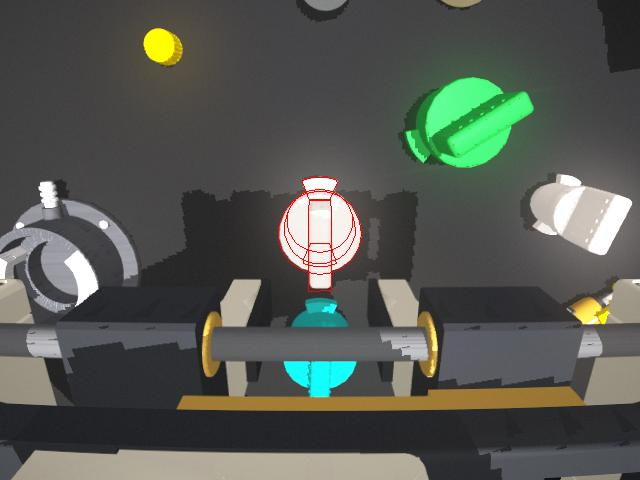

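```bash
python3 -m creep '{"jaw":[0,0,0,0,0,0,0,0,0,0],"translation":[[0.012,0,0],[0.012,0,0],[0.012,0,0],[0.012,0,0],[0.012,0,0],[0.012,0,0],[0.012,0,0],[0.0075,0,0],[0,0,0],[0,0,0]],"roll":[0,0,0,0,0,0,0,0,0,0]}' 40
python3 st.py
```

```text
time_s: 3.55
tcp_pos: [0.5072, -0.0555, 0.0551]
eef_rot: [81.0, 90.0, -108.8]
contact_force: [-0.4, 0.3, 0.2]
gripper_width: 0.0437
t 3.55 tcp [ 0.5072 -0.0555  0.0551] w 0.0437364919896701 F [-0.3656  0.2749  0.2355] M [-0.0749  0.0297  0.0624] j [ 15.8409  15.708  -32.348    0.0121 -41.9495  64.3719]
tool y yaw -99.7782393042324 tool x [-0.0001 -0.0002 -1.    ]
```

```bash
python3 -m creep '{"jaw":[1,1,1,1,1,1,1,1,1,1],"translation":[[0,0,0],[0,0,0],[0,0,0],[0,0,0],[0,0,0],[0,0,0],[0,0,0],[0,0,0],[0,0,0],[0,0,0]],"roll":[0,0,0,0,0,0,0,0,0,0]}' 40
python3 st.py
```

```text
time_s: 4.55
tcp_pos: [0.5071, -0.0555, 0.0552]
eef_rot: [176.7, 90.0, -13.1]
contact_force: [-0.9, -0.5, 4.9]
gripper_width: 0.0136
t 4.55 tcp [ 0.5071 -0.0555  0.0552] w 0.013577829726271425 F [-0.8517 -0.5295  4.8823] M [-0.1967  0.457  -0.0498] j [ 15.8389  15.6816 -32.3596   0.0081 -41.9489  64.3721]
tool y yaw -99.7829182592512 tool x [ 0.0002 -0.     -1.    ]
```

```bash
python3 -m creep '{"jaw":[1,1,1,1,1,1,1,1,1,1],"translation":[[-0.005,0,0],[-0.01,0,0],[-0.0125,0,0],[-0.0125,0,0],[-0.0125,0,0],[-0.0125,0,0],[-0.0125,0,0],[-0.0125,0,0],[-0.01,0,0],[0,0,0]],"roll":[0,0,0,0,0,0,0,0,0,0]}'
python3 st.py .5032 .1608 .155
python3 - <<'E'
from plant import *
from h import *
s=get_state();T=toolT(s)
w=capture("wrist")
cv2.imwrite("pics/w2.png",w["image"][:,:,::-1])
c=capture("side");cv2.imwrite("pics/d2.png",c["image"][:,:,::-1])
E
```

```text
time_s: 5.55
tcp_pos: [0.5079, -0.0554, 0.1567]
eef_rot: [-160.4, 89.8, 9.8]
contact_force: [0.7, -0.8, -3.0]
gripper_width: 0.0137
t 5.55 tcp [ 0.5079 -0.0554  0.1567] w 0.01374585006871283 F [ 0.7039 -0.7515 -2.9628] M [-0.062  -0.0004 -0.0234] j [ 15.8415   8.4169 -25.5782   0.0201 -55.8474  64.3719]
tool y yaw -99.77524767786282 tool x [ 0.0027  0.0005 -1.    ]
tool delta [ 0.0018 -0.2122  0.0413]
```

View pics/w2.png

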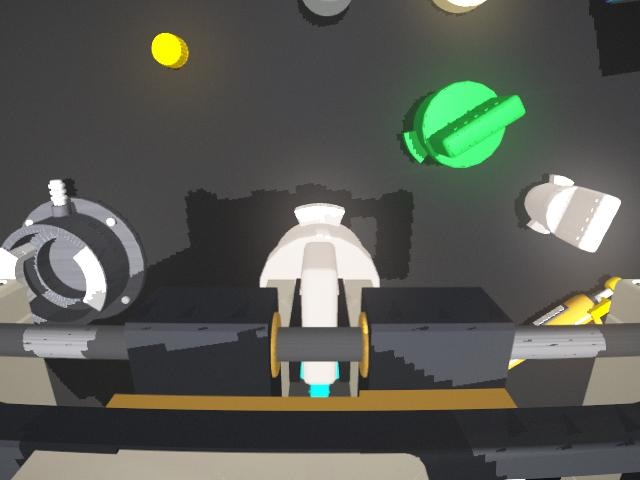

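View pics/d2.png

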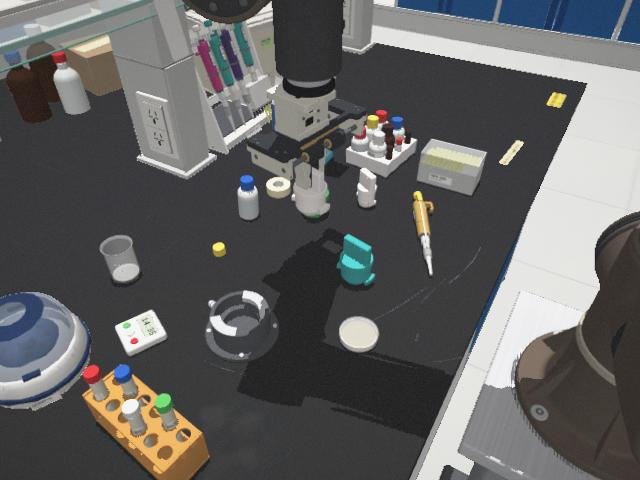

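```bash
python3 -m creep '{"jaw":[1,1,1,1,1,1,1,1,1,1],"translation":[[0,-0.015,0.003],[0,-0.025,0.005],[0,-0.025,0.005],[0,-0.025,0.005],[0,-0.025,0.005],[0,-0.025,0.005],[0,-0.025,0.005],[0,-0.025,0.005],[0,-0.022,0.003],[0,0,0]],"roll":[0,0,0,0,0,0,0,0,0,0]}'
python3 st.py .5032 .1608 .155
cat > look.py <<'E'
from plant import *
from h import *
import sys
t=sys.argv[1]; p=[.5032,.1608,-9.2]
s=get_state();T=toolT(s);yaw=np.degrees(np.arctan2(T[1,1],T[0,1]))-90; z=T[2,3]-.055
w=capture("wrist");Tw=T@w["tool_from_camera"]
for n in("scene","side","wrist"):
    c=capture(n) if n!="wrist" else w; TT=Tw if n=="wrist" else None
    im=c["image"][:,:,::-1].copy(); im0=im.copy()
    for P in (circ(.058,.008),circ(.0295,.047,52,128),circ(.0295,.047,232,308),circ(.045,.047),circ(.0385,.047,-52,52),circ(.0385,.047,128,232)):
        cv2.polylines(im,[np.round(proj(c,place(P,*p),TT)).astype(np.int32)],False,(0,0,255),1)
    for P in stage_parts():
        q=proj(c,place(P,T[0,3],T[1,3],yaw,z),TT);cv2.polylines(im,[cv2.convexHull(np.round(q).astype(np.int32))],True,(0,255,0),1)
    if n!="wrist":
        u,v=proj(c,[[.5032,.1608,.06]])[0].astype(int);sl=np.s_[max(v-75,0):v+60,max(u-65,0):u+65]
        im=np.hstack([cv2.resize(i[sl],None,fx=3,fy=3,interpolation=cv2.INTER_CUBIC) for i in(im0,im)])
        cv2.imwrite(f"pics/{n}_{t}.png",im)
    else: cv2.imwrite(f"pics/{n}_{t}.png",im); cv2.imwrite(f"pics/{n}_{t}r.png",im0)
E
python3 look.py a
```

```text
time_s: 6.65
tcp_pos: [0.5026, 0.1624, 0.1542]
eef_rot: [41.0, 90.0, -148.7]
contact_force: [-0.1, 0.4, -3.0]
gripper_width: 0.0136
t 6.65 tcp [0.5026 0.1624 0.1542] w 0.01355748061302886 F [-0.1215  0.3682 -2.9533] M [-0.1283  0.0419 -0.0558] j [ 39.1986  10.301  -23.5832  -0.0076 -56.1615  41.1402]
tool y yaw -99.66544462513197 tool x [-0.0007 -0.0004 -1.    ]
tool delta [-0.0008  0.0015 -0.0009]
```

View pics/scene_a.png

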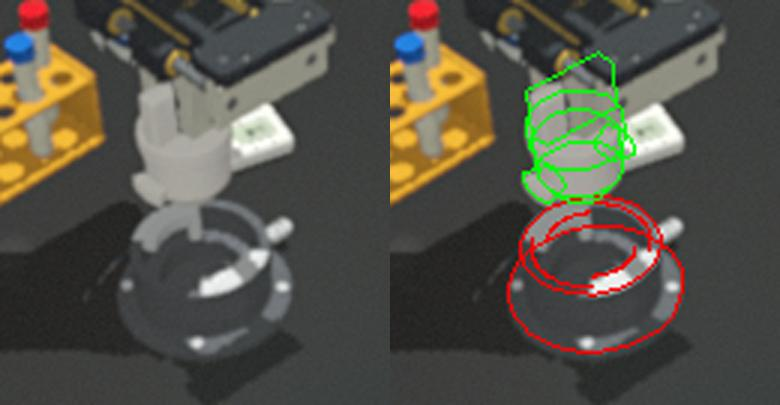

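View pics/side_a.png

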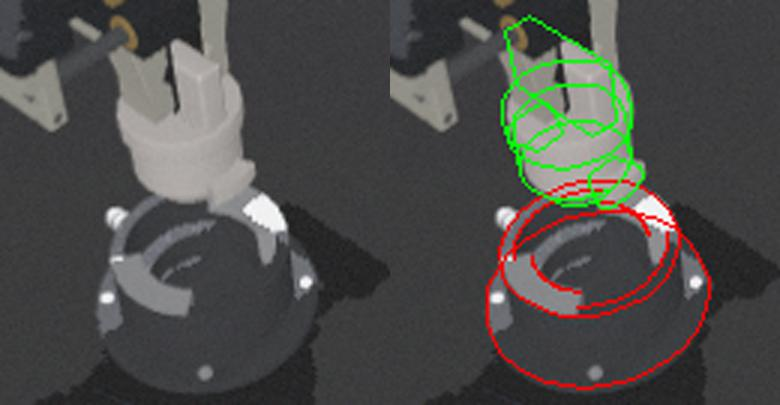

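View pics/wrist_a.png

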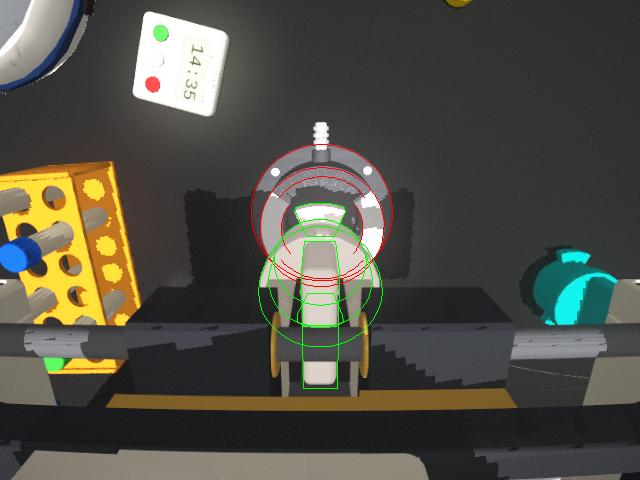

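```bash
python3 - <<'E'
import cv2,numpy as np
g=lambda i:np.clip(255*(i/255.)**.6,0,255).astype(np.uint8)
a=[g(cv2.resize(cv2.imread(f"pics/wrist_a{k}.png")[110:300,230:410],None,fx=2.2*2,fy=2.2*2,interpolation=cv2.INTER_CUBIC)) for k in("r","")]
cv2.imwrite("pics/waz.png",cv2.resize(a[1],None,fx=.7,fy=.7)); cv2.imwrite("pics/wazr.png",cv2.resize(a[0],None,fx=.7,fy=.7))
E
```

```text
(no output)
```

View pics/waz.png

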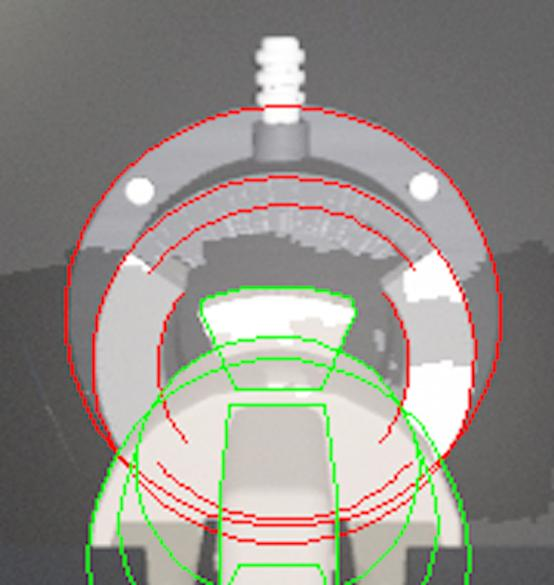

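View pics/wazr.png

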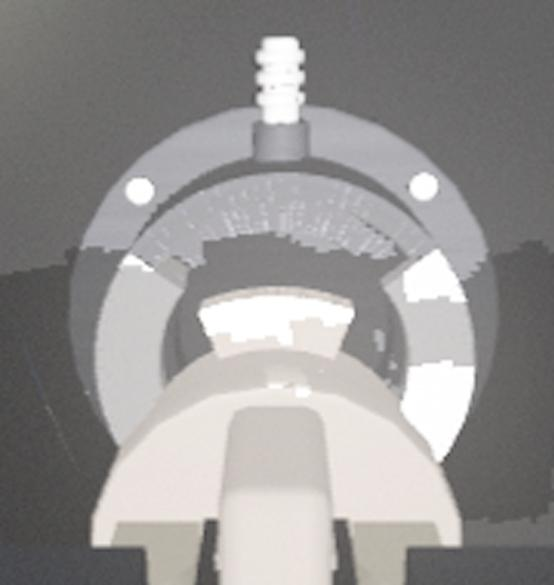

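```bash
python3 -m creep '{"jaw":[1,1,1,1,1,1,1,1,1,1],"translation":[[0,0.0015,-0.001],[0.005,0,0],[0.008,0,0],[0.008,0,0],[0.008,0,0],[0.008,0,0],[0.008,0,0],[0.003,0,0],[0,0,0],[0,0,0]],"roll":[0,0,0,0,0,0,0,0,0,0]}'
python3 st.py .5032 .1608 .067
python3 look.py b
```

```text
time_s: 7.8
tcp_pos: [0.5035, 0.1589, 0.1072]
eef_rot: [-157.8, 90.0, 12.4]
contact_force: [0.1, -0.2, -2.7]
gripper_width: 0.0142
t 7.8 tcp [0.5035 0.1589 0.1072] w 0.014154254273459661 F [ 0.1329 -0.1538 -2.7474] M [-0.1161  0.0395 -0.004 ] j [ 38.8147  13.2305 -26.9658   0.0088 -49.7902  41.4021]
tool y yaw -99.77750274187711 tool x [ 0.0003  0.0001 -1.    ]
tool delta [ 0.0402 -0.0019  0.0007]
```

View pics/scene_b.png

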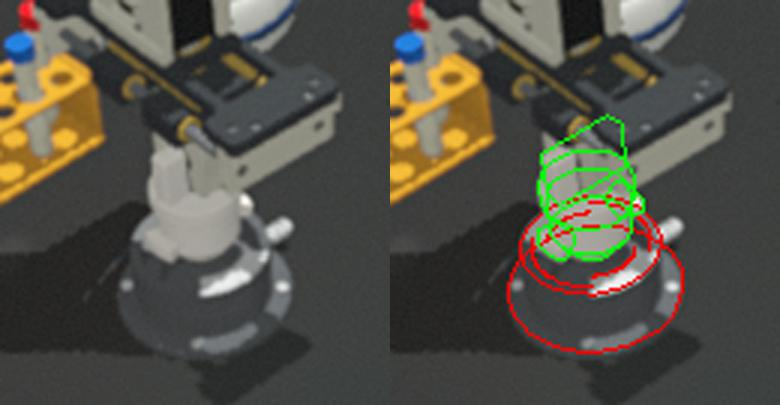

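View pics/side_b.png

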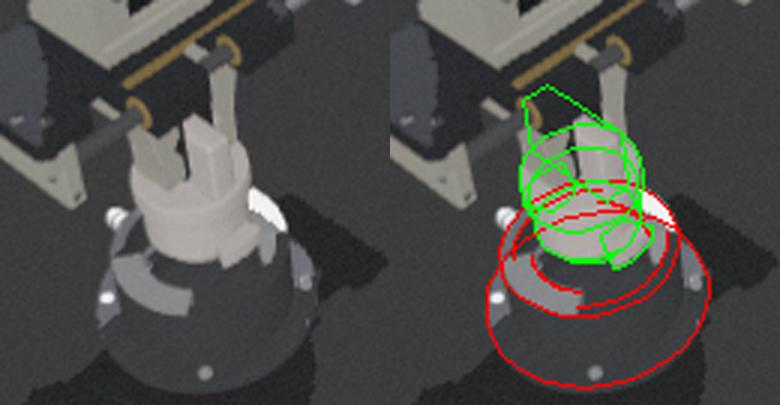

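```bash
python3 -m creep '{"jaw":[1,1,1,1,1,1,1,1,1,1],"translation":[[0,-0.0017,0.0007],[0,0,0],[0.004,0,0],[0.005,0,0],[0.005,0,0],[0.005,0,0],[0.005,0,0],[0.004,0,0],[0.002,0,0],[0,0,0]],"roll":[0,0,0,0,0,0,0,0,0,0]}'
python3 st.py .5032 .1608 .067
```

```text
time_s: 8.95
tcp_pos: [0.5028, 0.1604, 0.0767]
eef_rot: [45.3, 90.0, -144.5]
contact_force: [-1.0, -0.3, -3.3]
gripper_width: 0.0136
t 8.95 tcp [0.5028 0.1604 0.0767] w 0.013628570491982295 F [-1.0137 -0.2503 -3.3129] M [-0.0964  0.0247 -0.0265] j [ 39.0029  15.4485 -28.8746  -0.0032 -45.7144  41.2123]
tool y yaw -99.78704687417822 tool x [-0.0005 -0.0004 -1.    ]
tool delta [ 0.0097 -0.0005 -0.0004]
```

```bash
python3 -m creep '{"jaw":[1,1,1,1,1,1,1,1,1,1],"translation":[[0.002,0,0],[0.002,0,0],[0.002,0,0],[0.0015,0,0],[0.001,0,0],[0.0005,0,0],[0,0,0],[0,0,0],[0,0,0],[0,0,0]],"roll":[0,0,0,0,0,0,0,0,0,0]}'
python3 st.py .5032 .1608 .067
```

```text
time_s: 9.95
tcp_pos: [0.503, 0.1605, 0.0681]
eef_rot: [-138.7, 90.0, 31.5]
contact_force: [0.7, -1.2, -3.1]
gripper_width: 0.0135
t 9.95 tcp [0.503  0.1605 0.0681] w 0.013519418628482672 F [ 0.7059 -1.159  -3.0934] M [-0.1433  0.0389 -0.0183] j [ 39.003   16.1057 -29.3902   0.0009 -44.4994  41.211 ]
tool y yaw -99.78536911218946 tool x [ 0.0001  0.     -1.    ]
tool delta [ 0.0011 -0.0003 -0.0002]
```

```bash
python3 -m creep '{"jaw":[1,1,1,1,1,1,1,1,1,1],"translation":[[0.0005,0,0],[0.0005,0,0],[0.0005,0,0],[0,0,0],[0,0,0],[0,0,0],[0,0,0],[0,0,0],[0,0,0],[0,0,0]],"roll":[0,0,0,0,0,0,0,0,0,0]}'
python3 st.py .5032 .1608 .067
```

```text
time_s: 10.95
tcp_pos: [0.503, 0.1606, 0.0672]
eef_rot: [-157.5, 90.0, 12.8]
contact_force: [-3.4, 0.8, 5.3]
gripper_width: 0.014
t 10.95 tcp [0.503  0.1606 0.0672] w 0.013955975259177491 F [-3.4037  0.8423  5.3099] M [-0.2856  1.2871 -0.0385] j [ 39.0113  16.1721 -29.4568   0.0132 -44.3524  41.2117]
tool y yaw -99.76754386897922 tool x [ 0.0004  0.0001 -1.    ]
tool delta [ 0.0002 -0.0003 -0.0002]
```

```bash
python3 -m creep '{"jaw":[1,1,1,1,1,1,1,1,1,1],"translation":[[-0.0005,0,0],[0,0,0],[0,0,0],[0,0,0],[0,0,0],[0,0,0],[0,0,0],[0,0,0],[0,0,0],[0,0,0]],"roll":[0.05,0.1,0.13,0.13,0.13,0.13,0.13,0.13,0.1,0]}'
python3 st.py .5032 .1608 .067
```

```text
time_s: 11.95
tcp_pos: [0.5033, 0.1607, 0.0672]
eef_rot: [-82.1, 90.0, 29.0]
contact_force: [0.9, 0.9, -1.5]
gripper_width: 0.0136
t 11.95 tcp [0.5033 0.1607 0.0672] w 0.013649876672340638 F [ 0.9486  0.9375 -1.451 ] M [ 0.0274 -0.0801 -0.0488] j [ 39.0046  16.1852 -29.4327   0.01   -44.3423 -17.8853]
tool y yaw -158.8735068081148 tool x [ 0.0006  0.0003 -1.    ]
tool delta [0.0002 0.     0.0001]
```

```bash
python3 -m creep '{"jaw":[1,1,1,1,1,1,1,1,1,1],"translation":[[0,0,0],[0,0,0],[0,0,0],[0,0,0],[0,0,0],[0,0,0],[0,0,0],[0,0,0],[0,0,0],[0,0,0]],"roll":[0.1,0.12,0.12,0.1,0.05,0.03,0.01,0.01,0,0]}'
python3 st.py .5032 .1608 .067; python3 look.py c
```

```text
time_s: 12.95
tcp_pos: [0.5032, 0.1607, 0.0672]
eef_rot: [-58.0, 90.0, 22.3]
contact_force: [1.0, 0.6, 0.5]
gripper_width: 0.0139
t 12.95 tcp [0.5032 0.1607 0.0672] w 0.013919445885733257 F [1.0283 0.6267 0.488 ] M [ 0.0097 -0.5956  0.0456] j [ 39.0024  16.1849 -29.4343   0.0141 -44.348  -48.6942]
tool y yaw 170.31826186641973 tool x [ 0.0006  0.0002 -1.    ]
tool delta [0.0002 0.0001 0.0001]
```

View pics/scene_c.png

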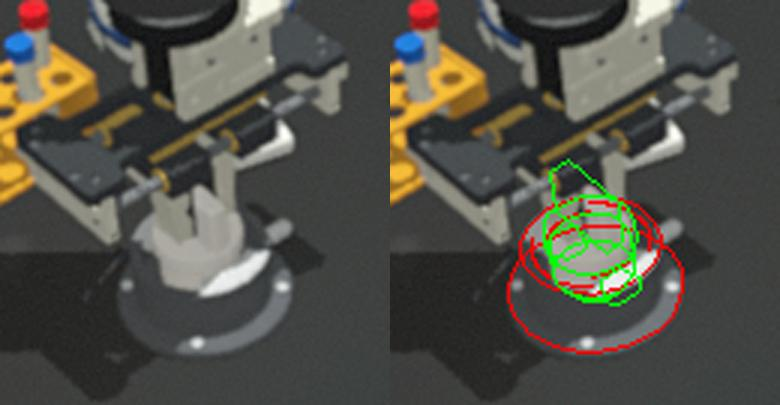

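View pics/side_c.png

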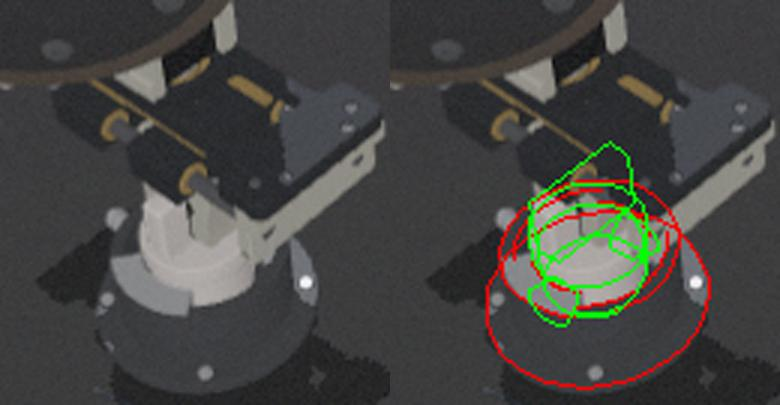

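View pics/wrist_cr.png

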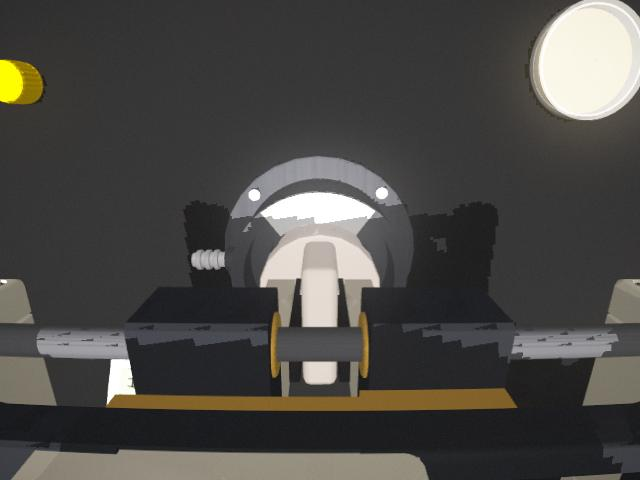

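```bash
python3 -m creep '{"jaw":[1,0,0,0,0,0,0,0,0,0],"translation":[[0.0003,0,0],[0,0,0],[0,0,0],[0,0,0],[0,0,0],[0,0,0],[0,0,0],[-0.002,0,0],[-0.006,0,0],[-0.012,0,0]],"roll":[0.01,0,0,0,0,0,0,0,0,0]}'
python3 st.py
python3 -m creep '{"jaw":[0,0,0,0,0,0,0,0,0,0],"translation":[[-0.02,0,0],[-0.02,0,0],[-0.02,0,0],[-0.02,0,0],[-0.02,0,0],[-0.02,0,0],[-0.02,0,0],[0,0,0],[0,0,0],[0,0,0]],"roll":[0,0,0,0,0,0,0,0,0,0]}'
python3 - <<'E'
from plant import *
from h import *
s=get_state();T=toolT(s);w=capture("wrist");Tw=T@w["tool_from_camera"]
p=(.5032,.1608,-100);O=[]
for n,c,TT,f in(("scene",capture("scene"),None,3),("side",capture("side"),None,3),("wrist",w,Tw,1.5)):
    im=c["image"][:,:,::-1]
    u,v=proj(c,[[.5032,.1608,.05]],TT)[0].astype(int);h=int(195/f)
    o=im.copy()
    for P in stage_parts(): cv2.polylines(o,[cv2.convexHull(np.round(proj(c,place(P,*p,z=.012),TT)).astype(np.int32))],True,(0,255,0),1)
    sl=np.s_[max(v-h,0):v+h,max(u-h,0):u+h]
    O.append(np.vstack([cv2.resize(i[sl],(265,265)) for i in(im,o)]))
cv2.imwrite("pics/end.png",np.hstack(O)); cv2.imwrite("pics/scene_end.png",capture("scene")["image"][:,:,::-1])
E
```

```text
time_s: 14.1
tcp_pos: [0.5025, 0.1602, 0.0868]
eef_rot: [135.9, 89.9, -144.5]
contact_force: [-0.3, 0.0, 0.1]
gripper_width: 0.044
t 14.1 tcp [0.5025 0.1602 0.0868] w 0.04398383020459626 F [-0.3085  0.0441  0.1174] M [-0.0025  0.0008  0.0022] j [ 39.0018  14.6884 -28.2561  -0.0074 -47.145  -49.3167]
tool y yaw 169.68003933000534 tool x [-0.0013 -0.0009 -1.    ]
time_s: 15.1
tcp_pos: [0.5025, 0.1603, 0.2266]
eef_rot: [109.8, 90.0, -170.5]
contact_force: [0.4, -0.8, 0.1]
gripper_width: 0.044
```

View pics/end.png

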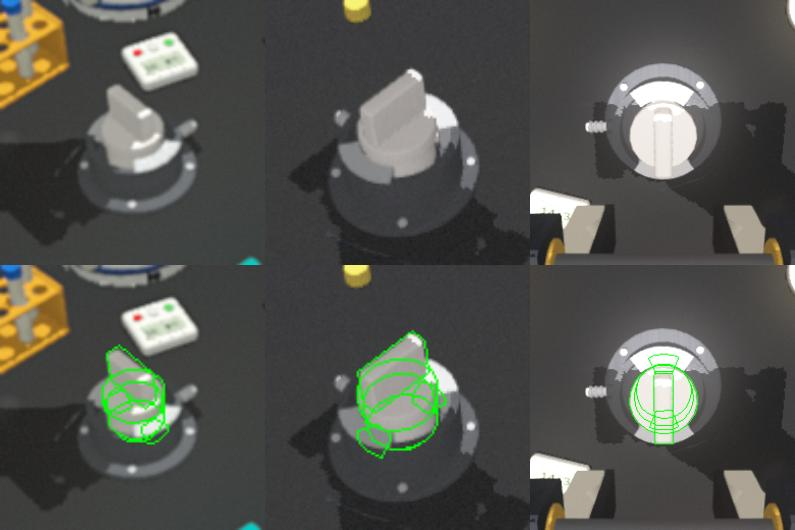

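View pics/scene_end.png

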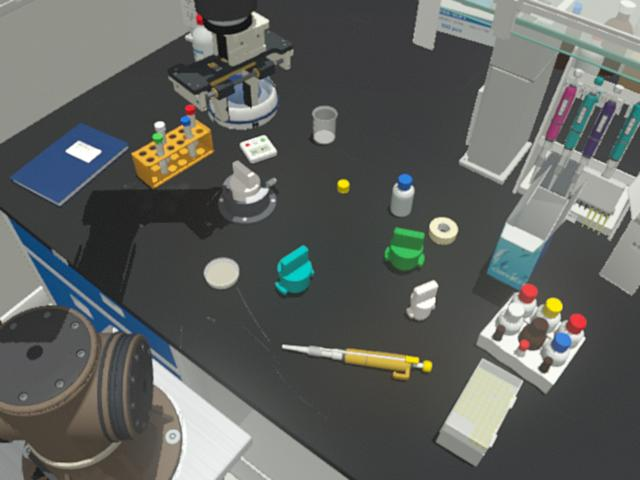

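```bash
python3 -c "
from plant import *
print(close_job())"
```

```text
the job is handed in; nothing more can be done
None
```

The wide white stage is locked in the holder base and released, and I handed the job in at about 15 s.

- **Pick and entry:** I gripped the stage by its fin and lowered it through the gaps. It met the shelf at the expected height, TCP at 0.067 m, with the wrist force reading going from about -3 N while hanging to about +5 N.
- **Turn:** I turned it about 90.5° clockwise, by the tool's measured rotation. I felt almost no resistance and did not drive it on to the stop at about 92°.
- **Last checks:** After I let go and lifted clear, the pictures from all three cameras matched the model of the fully seated stage, with the fin along the base's y axis. The lugs can't be seen, because they are under the ledges. The wrist force was back near zero.
- **Other parts:** The smaller stage and the green and turquoise look-alikes stand where they were.

None of the final checks failed. One TCP reading above the base was about 2 mm off, and I corrected for it before the stage went in.

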